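# Close the mounting press on a freshly glued card and keep it pressed

### The arm

A 7-joint arm with a two-finger parallel gripper is mounted at the origin on the work surface. World frame = base frame: x ahead of the robot, y to its left, z up, the work surface at z = 0. Lengths are in m, angles in rad, forces in N, time in s.
With the tool pointing down it reaches from about 0.425 to 0.925 m from the base axis. Payload 6.8 kg.
Tool frame: the origin (TCP) lies midway between the tips of the shut fingers; the grasp point (between the pads) lies 19 mm behind it; z points along the fingers, y is the line along which they close (so a half turn about z gives the same grasp; the last joint's range is limited). The gripper opens to 85 mm and grips with 20 to 120 N. Pads are 22 mm wide; open, the fingers measure 114 mm over their backs; the gripper's body (76 mm by 85 mm) begins 54 mm behind the grasp point. The pads swing forward as they close: fully open they stand 13 mm farther back than shut.
Start: joints at [1.066, 0.477, 0.022, 1.555, -0.011, 1.109, -0.083], TCP at [0.261, -0.623, 0.231] pointing down, gripper open.
Joint ranges: [-2.96, 2.96], [-0.34, 2.1], [-1.41, 1.46], [0.24, 2.44], [-1.37, 4.51], [0.17, 1.92], [-2.96, 2.96]. Speed limits (rad/s): [2.39, 2.39, 3.14, 3.14, 3.14, 3.14, 3.14].

### API

Orientations are given as a unit quaternion [w, x, y, z].
In Python, from cell import bot gives the robot as it stands. Calls block until the motion is done:
- bot.reach(position, orientation): joint-space move of the TCP to a pose.
- bot.move_straight(position, rot=None, rate=0.15): straight line of the TCP; rot=None keeps the orientation; rate is the mean speed in m/s.
- bot.move_j(angles): joint-space move.
- bot.set_gripper(opening, force=None): opening from 0.0 (shut) to 1.0 (fully open); force is the grip in N (None keeps the last); returns when the fingers have stopped.
- bot.dwell(seconds).
- bot.inverse_kinematics(position, orientation): joint angles nearest the present ones, or None.
- bot.get_image(name): name is "side" or "top"; returns the picture (480x640x3 uint8, red, green, blue); there is no depth.
- bot.get_calibration(name): a dict with "fx", "fy", "cx", "cy" (pixels), "dist_coeffs" ([k1, k2, p1, p2, k3] as OpenCV has them; the pictures are not rectified), "origin" and "orientation" of the camera in the world. Camera axes: x right, y down, z forward; pixel columns grow to the right and rows downward; lengths in m; the calibration is good to about 2 mm. A picture is of the moment at which its call begins. get_calibration takes no time and is no camera call.
A pose or a line that the arm cannot do raises bot.PlanningError and nothing moves.
- bot.hand_in(): hands the job in; it is judged then, once.
Trained networks look in the newest picture that a camera, given by its name, has taken for a name from the list of things; names that differ only in an ending like _2 or _b are one class to them, and where a whole thing is asked for, a point or a joint stands for the part that bears it (a point fixed in the world has none). Each returns a list of dicts, best first, with "confidence" (0 to 1); they miss things now and then, are a little off and sometimes report something else, mostly with a low value. They report only what shows in the picture. A call takes as long as a camera call. They do not tell look-alikes from the thing itself.
- bot.cut_out(query, camera): "region" (480x640 bool, what is visible of it).
- bot.tip_of(query, camera): "position" ([x, y, z] in m, in the coordinates of the camera as it stood for that picture, good to about 4 mm: a listed point, or the origin of a listed thing).
Readings, each from a call of its own:
- bot.current_time(): time.
- bot.current_joint_pos(): joint angles.
- bot.current_qd(): joint speeds.
- bot.current_joint_torque(): joint torques, N m.
- bot.current_tcp_pos(): TCP position.
- bot.current_orientation(): TCP orientation.
- bot.current_ft_force(): force on the tool from outside, world axes, zero at the start.
- bot.current_torque(): the same for the moment, N m.
- bot.current_opening(): opening from 0.0 (shut) to 1.0 (fully open).
- bot.current_finger_force(): force on a finger pad.
Only numpy, scipy, OpenCV 4.12 (cv2) and the standard library are available. Lean on these libraries where they do the work, as an engineer would, in place of code of your own. Each camera call takes 0.05 s, during which the arm holds its last target. There are 200 camera calls.

### The job

A freshly glued calligraphy card lies on the bed of the small wooden mounting press: take the pressing board by its handle, turn it so that its two holes match the bed's two steel dowels (it fits only one way round), and lower it gently, without dropping it, until it lies fully home and flat on the card. Then push it down with a steady, firm push of about 15 N while the glue takes, and finish while your hand is still pressing it. Leave the press bed where it stands and do not disturb the ink jar, the white bottle and the reed pen beside it.

Things in the scene. Friction and masses are not known exactly. Their poses are not given: they have to be found in the camera images.
- press_bed: Press bed: loose brown board 200 (x) x 140 (y) mm on rubber feet, 0.85 kg, its top 28 mm above the table. Origin: centre of its underside, at table level; z up. A bordered ivory card, 120 x 100 x 3 mm, is stuck on the middle of the top (card top 31 mm above the table). Two steel dowels, 12 mm thick, stand at (x, y) = (-74, 0) and (74, 42) mm.
- dowel_mid (a point): Tip of the dowel at the middle of the bed's -x end, at (-74, 0, 58) mm in the bed's frame. The upper 8 mm of each dowel taper to 6 mm thick.
- dowel_side (a point): Tip of the other dowel, at the bed's +x end, off its middle line towards +y: (74, 42, 58) mm in the bed's frame.
- pressing_board: Loose upper board: brown wood, 180 (x) x 120 (y) x 22 mm, 0.42 kg with its handle, lying on the table handle up. Origin: centre of its underside; z up. Brass-bushed through holes, 13.5 mm wide, at (x, y) = (-74, 0) and (74, 42) mm. Closed: axes match the bed's, origin 31 mm above the bed's origin; dowel tips stand 5 mm above its top.
- hole_mid (a point): Centre of the hole at the middle of the board's -x end, at its underside: (-74, 0, 0) mm in the board's frame; goes on dowel_mid.
- hole_side (a point): Centre of the other hole, at the board's +x end, off its middle line towards +y, at its underside: (74, 42, 0) mm; goes on dowel_side.
- handle (a point): Middle of the handle, 47 mm above the board's underside: a dark wooden bar along the board's x axis, 120 mm long, 24 mm wide (y), 22 mm high (36 to 58 mm above the underside), fixed on two feet at its ends, with a 14 mm gap over the board's top.
- ink_jar: bystander: closed black ink jar, 54 mm across, 55 mm high; origin at the centre of its underside
- gum_bottle: bystander: white plastic bottle, 62 mm across, 115 mm high; origin at the centre of its underside
- reed_pen: bystander: reed pen 190 mm long, 11 mm thick, lying along its x axis; origin under its middle
There are look-alikes about, which are no part of the job. What is shaped like the press_bed but orange or turquoise is not meant.

How it is judged:
On the way, in this order (a step that is already met when the one before it is completed fails the run):
1. the pressing board is lifted clear of the table, higher than the dowels (height (world z) of pressing_board above 0.06 m), for 0.2 s.
2. the pressing board is on the dowels, flat on the card (horizontal distance between pressing_board and press_bed below 0.003 m and z of pressing_board in the frame of press_bed below 0.033 m and angle between the x axis of pressing_board and the x axis of press_bed, either way round below 0.03 rad), for 0.1 s.
At the end, for the whole second after the job is handed in: Board on both dowels (within 3 mm, 0.03 rad of the bed; side hole within 4 mm), flat on the card within 2 mm, the hand touching it (over 3 N), 10 to 45 N between board and bed (its weight, 3 to 6 N, included). Bed flat on the table, moved under 30 mm. All at rest, held for the last second (all of step 2 and horizontal distance between hole_side and dowel_side below 0.004 m and z of pressing_board in the frame of press_bed above 0.027 m and angle between the z axis of pressing_board and the z axis of press_bed, either way round below 0.03 rad and angle between press_bed's own z axis and vertical below 0.03 rad and height (world z) of press_bed below 0.004 m and distance of press_bed from where it was at the start of the episode below 0.03 m and contact force between pressing_board and press_bed between 10 and 45 N and (contact force between pressing_board and the fingers above 3 N or contact force between pressing_board and the arm above 3 N) and linear speed of each of pressing_board, press_bed below 0.02 m/s); the arm keeps its last pose, push and grip.
It fails at once if the pressing board dropped onto the bed (faster than 0.25 m/s over the dowels) (horizontal distance between pressing_board and press_bed below 0.02 m and z of pressing_board in the frame of press_bed below 0.06 m and linear speed of pressing_board above 0.25 m/s).
It fails at once if a bystander (ink jar, white bottle, reed pen) moved more than 30 mm or tipped over (distance of any of ink_jar, gum_bottle, reed_pen from where it was at the start of the episode above 0.03 m or angle between any of ink_jar, gum_bottle's own z axis and vertical above 0.5 rad).
It also fails if it takes over 48 s, if anything falls off the work surface, if the arm or the gripper's body presses on something with over 40 N, if the wrist force passes 120 N, or if a joint passes its speed limit or range.

## Working session

There is one attempt and no reset: what is moved stays moved. The work goes in short steps, each a Python script; the robot and the scene stay as the last script left them, time stands still between calls to the robot, and variables do not carry over. Pictures are saved under pics/ and viewed, at most 10 in all, crops included, and the job is handed in when it is done.

```bash
mkdir -p pics; python3 - <<'E'
from cell import bot
import cv2,numpy as np
for c in("top","side"):
    im=bot.get_image(c); cv2.imwrite(f"pics/{c}0.png",im[:,:,::-1]); k=bot.get_calibration(c); print(c,k)
    from scipy.spatial.transform import Rotation as R
    q=k["orientation"]; Rm=R.from_quat([q[1],q[2],q[3],q[0]])
    for n in["press_bed","dowel_mid","dowel_side","pressing_board","hole_mid","hole_side","handle","ink_jar","gum_bottle","reed_pen"]:
        print(n,[(round(d["confidence"],2),np.round(Rm.apply(d["position"])+k["origin"],3).tolist()) for d in bot.tip_of(n,c)][:4])
print(bot.current_time(),bot.current_orientation(),bot.current_ft_force())
E
```

```text
top {'fx': 487.7194669903771, 'fy': 487.7194669903771, 'cx': 310.23640906261846, 'cy': 246.47178967486795, 'dist_coeffs': array([-0.13373732,  0.        ,  0.        ,  0.        ,  0.        ]), 'origin': array([ 0.3386111 , -0.02166547,  1.30436543]), 'orientation': array([-0.05875789,  0.71081544, -0.69802223,  0.06367012])}
press_bed [(0.98, [0.248, 0.254, 0.004]), (0.74, [0.735, -0.225, -0.003]), (0.66, [0.541, 0.208, -0.001]), (0.4, [0.494, -0.405, 0.002])]
dowel_mid [(0.94, [0.674, -0.276, 0.057]), (0.72, [0.47, 0.229, 0.06]), (0.6, [0.225, 0.186, 0.056]), (0.53, [0.806, -0.018, 0.001])]
dowel_side [(0.93, [0.239, 0.342, 0.06]), (0.83, [0.759, -0.148, 0.057]), (0.61, [0.627, 0.229, 0.061]), (0.31, [0.496, -0.405, -0.003])]
pressing_board [(0.95, [0.493, -0.196, -0.004])]
hole_mid [(0.71, [0.513, -0.271, 0.0])]
hole_side [(0.83, [0.434, -0.133, 0.0])]
handle [(0.73, [0.495, -0.198, 0.041]), (0.47, [0.512, -0.271, -0.004])]
ink_jar [(0.82, [0.804, -0.018, 0.003])]
gum_bottle [(0.67, [0.494, -0.404, -0.002]), (0.34, [0.473, 0.228, 0.059])]
reed_pen [(0.66, [0.463, 0.405, 0.001])]
[... 396 characters left out ...]
 (0.6, [0.254, 0.256, 0.001])]
dowel_mid [(0.92, [0.474, 0.227, 0.057]), (0.9, [0.674, -0.269, 0.063]), (0.8, [0.223, 0.184, 0.056])]
dowel_side [(0.68, [0.759, -0.144, 0.055]), (0.6, [0.629, 0.224, 0.055]), (0.59, [0.233, 0.343, 0.057]), (0.45, [0.433, -0.134, 0.0])]
pressing_board [(0.83, [0.485, -0.193, -0.003])]
hole_mid [(0.9, [0.508, -0.263, -0.0])]
hole_side [(0.74, [0.433, -0.133, 0.003])]
handle [(0.82, [0.493, -0.196, 0.053])]
ink_jar [(0.96, [0.805, -0.02, 0.001]), (0.46, [0.512, -0.27, 0.002])]
gum_bottle [(0.87, [0.492, -0.414, 0.002])]
reed_pen [(0.93, [0.465, 0.405, 0.004])]
1.1 [1.36368683e-05 9.80384438e-01 1.97094781e-01 1.73647023e-05] [-0.17685135 -0.24175687 -0.78228968]
```

View pics/top0.png

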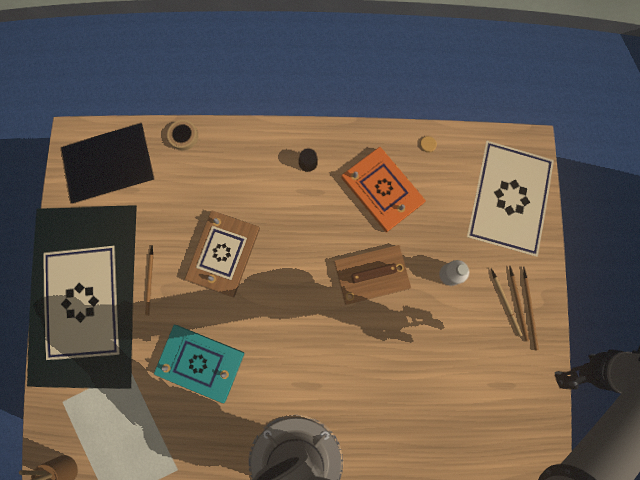

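View pics/side0.png

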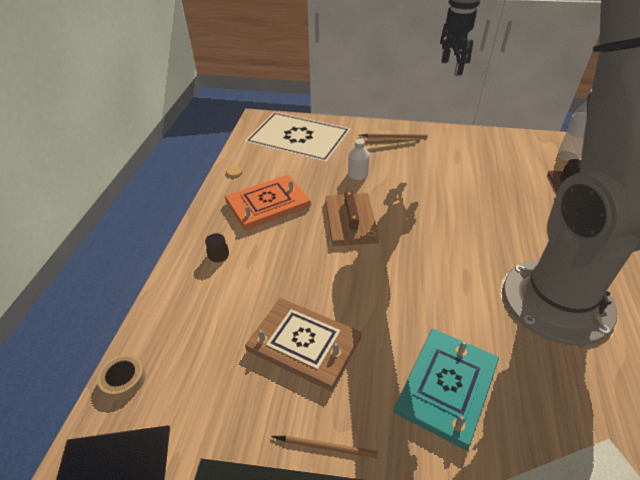

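The brown bed is at about (220,250) in top and (303,340) in side. The board is at (370,272) in top and (352,218) in side. I'll overlay model projections on enlarged crops to refine both poses.

```bash
cat >h.py <<'E'
from cell import bot
import cv2,numpy as np
from scipy.spatial.transform import Rotation as R
K={}
for c in("top","side"):
    k=bot.get_calibration(c);q=k["orientation"]
    Rm=R.from_quat([q[1],q[2],q[3],q[0]]).as_matrix()
    K[c]=(Rm,np.array(k["origin"]),np.array([[k["fx"],0,k["cx"]],[0,k["fy"],k["cy"]],[0,0,1]]),np.array(k["dist_coeffs"]))
def proj(P,c):
    Rm,o,A,d=K[c]; return cv2.projectPoints(np.atleast_2d(P).astype(float),cv2.Rodrigues(Rm.T)[0],-Rm.T@o,A,d)[0][:,0]
def at_z(uv,c,z):
    Rm,o,A,d=K[c]; n=cv2.undistortPoints(np.array([[uv]],float),A,d)[0,0]; r=Rm@[n[0],n[1],1]; return o+r*(z-o[2])/r[2]
def world(d,c): return K[c][0]@d["position"]+K[c][1]
def place(pose,L):
    x,y,a,z=pose; L=np.atleast_2d(L); c,s=np.cos(a),np.sin(a)
    return np.c_[x+c*L[:,0]-s*L[:,1],y+s*L[:,0]+c*L[:,1],z+L[:,2]]
def quat(yaw): return [0,np.cos(yaw/2),np.sin(yaw/2),0]   # tool down, tool x at yaw
def rect(a,b,z): return np.array([[-a,-b,z],[a,-b,z],[a,b,z],[-a,b,z]])/1000
DOW=np.array([[-74,0,58],[74,42,58]])/1000
HOL=np.array([[-74,0,22],[74,42,22]])/1000
BED=[rect(100,70,28),rect(60,50,31)]; BRD=[rect(90,60,22),rect(60,12,58)]
def crop(im,c,pose,polys,pts,S=6,w=130,h=96,lines=True):
    u0,v0=np.round(proj(place(pose,[[0,0,.03]]),c)[0]-[w/2,h/2])
    t=cv2.resize(im[int(v0):int(v0)+h,int(u0):int(u0)+w,::-1],None,fx=S,fy=S,interpolation=cv2.INTER_CUBIC)
    f=lambda P:np.round((proj(place(pose,P),c)-[u0,v0]+.5)*S).astype(int)
    for p in polys if lines else[]: cv2.polylines(t,[f(p)],True,(0,255,0),1)
    for p in f(pts) if len(pts) else []: cv2.drawMarker(t,tuple(map(int,p)),(255,0,255),0,12,1)
    cv2.putText(t,f"{u0:.0f},{v0:.0f}",(3,12),0,.45,(255,255,255),1)
    return t
E
python3 - <<'E'
from h import *
I={c:bot.get_image(c) for c in K}
def two(a,b,la,lb,near):
    out=[]
    for n in(a,b):
        v=[]
        for c in K:
            for rep in range(3):
                bot.get_image(c)
                ds=[world(d,c) for d in bot.tip_of(n,c)]
                ds=[x for x in ds if np.linalg.norm(x[:2]-near[n])<.03]
                if ds: v.append(ds[0])
        v=np.array(v); print(n,np.round(v*1000,1).tolist()); out.append(np.median(v,0))
    d=out[1]-out[0]; a=np.arctan2(d[1],d[0])-np.arctan2(42,148); m=(out[0]+out[1])/2
    off=place([0,0,a,0],[[0,.021,0]])[0]
    return [m[0]-off[0],m[1]-off[1],a,0]
near=dict(dowel_mid=[.472,.228],dowel_side=[.628,.227],hole_mid=[.511,-.267],hole_side=[.434,-.133])
bed=two("dowel_mid","dowel_side",0,0,near); brd=two("hole_mid","hole_side",0,0,near)
print(bed,brd)
np.save("p.npy",[bed,brd])
t=np.vstack([np.hstack([crop(I[c],c,p,L,q,S=3) for c in K]) for p,L,q in((bed,BED,DOW),(brd,BRD,HOL))])
cv2.imwrite("pics/fit.png",t)
for y in(np.pi,0):
    for p,Y in((brd,brd[2]+y),(bed,bed[2]+y)):
        for z in(.03,.2): print(y,np.round(bot.inverse_kinematics([p[0],p[1],z],quat(Y)),2))
E
```

```text
dowel_mid [[471.7, 231.4, 62.5], [470.0, 227.8, 60.3], [471.8, 227.5, 55.8], [476.4, 228.1, 58.9]]
dowel_side [[629.8, 228.3, 60.8], [626.5, 223.8, 58.6], [628.2, 227.6, 59.3], [628.6, 224.6, 59.5], [625.4, 223.1, 58.6], [626.0, 224.7, 57.7]]
hole_mid [[509.5, -270.2, -4.3], [515.1, -272.2, 0.8], [513.0, -267.9, 0.3], [504.5, -263.1, 0.3], [508.6, -266.5, 1.7], [507.4, -263.7, -1.3]]
hole_side [[434.0, -132.0, -0.2], [435.3, -130.9, 1.9], [433.3, -134.9, -1.5], [433.7, -131.7, 1.0], [433.7, -130.0, -1.1], [431.0, -132.2, 0.2]]
[np.float64(0.543407525879594), np.float64(0.20621439721983226), np.float64(-0.29780651471564423), 0] [np.float64(0.49180687865245587), np.float64(-0.19470410827708548), np.float64(1.802100580017262), 0]
3.141592653589793 [ 0.1   0.53  0.2   2.06 -0.19  0.56 -2.47]
3.141592653589793 [ 0.16  0.27  0.12  1.94 -0.04  0.93 -2.61]
3.141592653589793 [-0.02  0.66 -0.6   1.89  0.54  0.75  0.35]
3.141592653589793 [ 0.3   0.57 -1.06  1.77  0.55  1.13  0.34]
0 [ 0.59  0.56 -0.41  2.03  0.37  0.63  0.16]
0 [ 0.65  0.31 -0.47  1.91  0.17  0.96  0.33]
0 [-0.23  0.61 -0.32  1.91  0.29  0.67 -2.59]
0 [ 0.01  0.43 -0.62  1.78  0.29  1.02 -2.59]
```

View pics/fit.png

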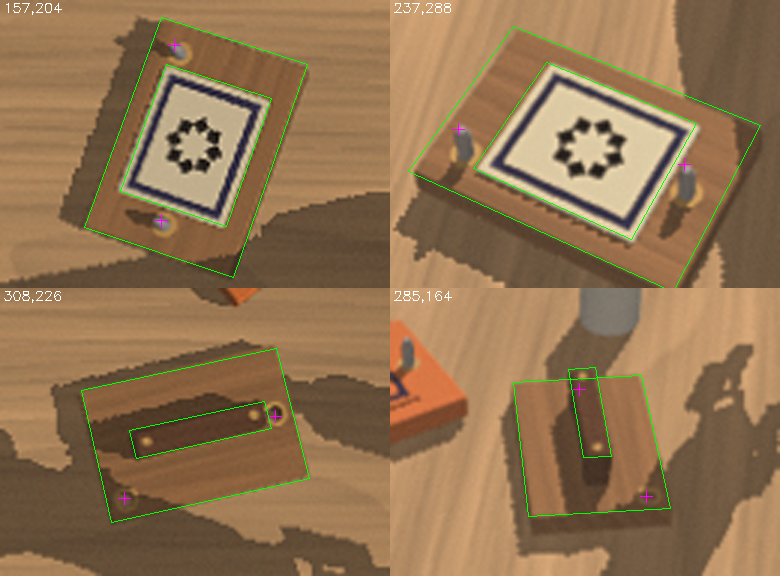

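Both model fits lie within about 1 px (2–3 mm). Next I'll measure the bed more precisely from the card's bright area, then grasp the board and lift it.

```bash
python3 - <<'E'
from h import *
from scipy.optimize import least_squares
bed,brd=np.load("p.npy")
def card(im,c):
    m=np.zeros(im.shape[:2],np.uint8); q=proj(place(bed,rect(63,53,31)),c)
    cv2.fillPoly(m,[np.round(q).astype(int)],1)
    S=8; u0,v0=np.floor(q.min(0)).astype(int)-4; u1,v1=np.ceil(q.max(0)).astype(int)+4
    g=cv2.resize(im[v0:v1,u0:u1].astype(np.float32),None,fx=S,fy=S,interpolation=cv2.INTER_CUBIC)[:,:,2]
    mm=cv2.resize(m[v0:v1,u0:u1],None,fx=S,fy=S,interpolation=cv2.INTER_NEAREST)
    b=((g>115)&(mm>0)).astype(np.uint8)   # ivory has far more blue than wood
    k=cv2.findContours(b,cv2.RETR_EXTERNAL,cv2.CHAIN_APPROX_NONE)[0]; h=cv2.convexHull(max(k,key=cv2.contourArea))
    m=cv2.approxPolyN(h,4,ensure_convex=True)[0] if hasattr(cv2,"approxPolyN") else cv2.approxPolyDP(h,20,True)[:,0]
    p=(m+.5)/S-.5+[u0,v0]
    e=proj(place(bed,rect(60,50,31)),c)
    return np.array([p[np.argmin(np.linalg.norm(p-x,axis=1))] for x in e])
im={c:bot.get_image(c) for c in K}
obs={c:card(im[c],c) for c in K}
def fit(cs): 
    f=lambda p:np.concatenate([(proj(place([*p,0],rect(60,50,31)),c)-obs[c]).ravel() for c in cs])
    r=least_squares(f,bed[:3],x_scale=[.01,.01,.05]); return r.x,np.sqrt(np.mean(r.fun**2))
for cs in(["top"],["side"],["top","side"]): print(cs,fit(cs))
np.save("bed.npy",[*fit(["top","side"])[0],0])
x,y,a,_=brd
bot.reach([x,y,.2],quat(a)); bot.move_straight([x,y,.09]); bot.move_straight([x,y,.028],rate=.05)
bot.set_gripper(0,force=100); print("open",bot.current_opening(),bot.current_finger_force(),bot.current_ft_force())
bot.move_straight([x,y,.06],rate=.04);bot.move_straight([x,y,.22]); bot.dwell(.3)
print(bot.current_ft_force(),bot.current_torque(),bot.current_time(),bot.current_joint_pos())
t=bot.get_image("side"); cv2.imwrite("pics/lift.png",t[:,:,::-1])
E
```

```text
['top'] (array([ 0.54174014,  0.20716157, -0.31736993]), np.float64(0.16502137958610436))
['side'] (array([ 0.54032264,  0.20806092, -0.31680404]), np.float64(0.3405510680880191))
['top', 'side'] (array([ 0.5408771 ,  0.20762425, -0.31698179]), np.float64(0.3605307548324722))
open 0.2619368814748326 99.35615658760071 [-1.95893914  0.07352001  5.50297993]
[-0.10405107 -0.34459824 -4.09229891] [-0.0095096   0.0383192  -0.04669562] 10.8167 [ 0.66225372  0.28941275 -0.48076612  1.88999393  0.15721077  0.99994677
  0.34443687]
```

View pics/lift.png

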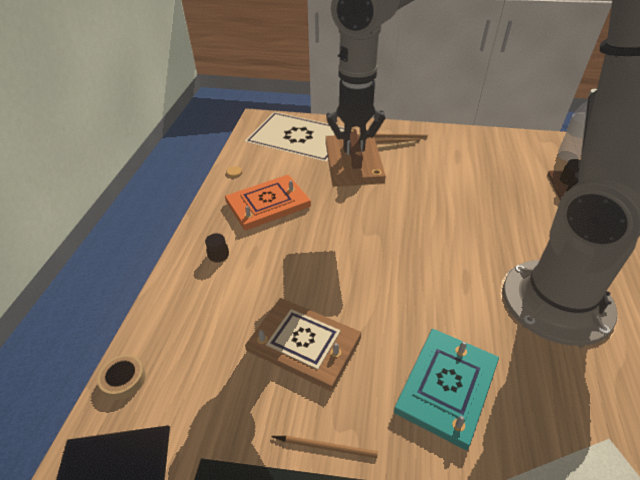

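The board hangs level from the gripper at about (355,160), and the bed is undisturbed at (303,340). Now I'll carry it over the bed and compare.

```bash
python3 - <<'E'
from h import *
x,y,a,_=np.load("bed.npy")
bot.reach([x,y,.2],quat(a)); bot.move_straight([x,y,.118],rate=.1); bot.dwell(.3)
print(bot.current_tcp_pos(),bot.current_orientation(),bot.current_time(),bot.current_joint_pos())
pose=[x,y,a,.09]; im={}
for n,l in(("hole_mid",[-.074,0,0]),("hole_side",[.074,.042,0])):
    for c in K:
        v=[]
        for i in range(5):
            im[c]=bot.get_image(c)
            for d in bot.tip_of(n,c)[:3]:
                e=world(d,c)-place(pose,[l])[0]
                if np.linalg.norm(e)<.03:v.append(e);break
        if v: print(n,c,len(v),np.round(np.mean(v,0)*1000,1),np.round(np.std(v,0)*1000,1))
cv2.imwrite("pics/hov.png",np.vstack([np.hstack([crop(im[c],c,[x,y,a,.09],BRD[:1],HOL,S=3,lines=l) for c in K]) for l in(True,False)]))
E
```

```text
[0.5411032  0.20771294 0.11846047] [-1.87777592e-04  9.87465128e-01 -1.57836809e-01  3.57419652e-04] 14.5333 [-0.23462435  0.47146746 -0.30826954  1.87135526  0.1887262   0.82616252
 -2.52745391]
hole_mid side 5 [-1.9 -0.  -0.1] [0.5 0.8 0.9]
hole_side top 5 [-0.   4.1 -0.3] [1.4 1.6 1.1]
hole_side side 5 [-2.4  4.  -0.3] [1.  1.4 1.3]
```

View pics/hov.png

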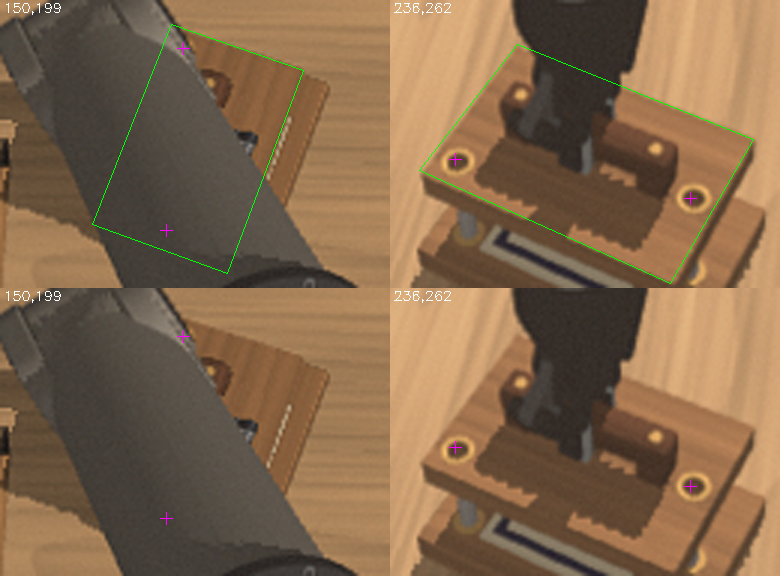

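In the side view the brass bushes sit at crop (458,160) and (694,199), about 1 px (3× scale) right and below the predictions. I'll fit the rings at sub-pixel accuracy in the same camera that measured the bed.

```bash
cat >>h.py <<'E'
from scipy.optimize import least_squares
def rings(pose,im,c="side",S=8,w=9):
    out=[]
    for u in proj(place(pose,HOL),c):
        u0,v0=np.round(u).astype(int)-w
        g=cv2.resize(im[v0:v0+2*w+1,u0:u0+2*w+1].astype(np.float32),None,fx=S,fy=S,interpolation=cv2.INTER_CUBIC)
        s=g.sum(2); b=(s>.5*(np.median(s)+np.percentile(s,99))).astype(np.uint8)
        k=max(cv2.findContours(b,cv2.RETR_EXTERNAL,cv2.CHAIN_APPROX_NONE)[0],key=cv2.contourArea)
        e=cv2.fitEllipse(cv2.convexHull(k)); out.append((np.array(e[0])+.5)/S-.5+[u0,v0]); print("ring",out[-1],np.array(e[1])/S)
    return np.array(out)
def fitboard(pose,o,c="side"):
    r=least_squares(lambda p:np.r_[(proj(place([*p,pose[3]],HOL),c)-o).ravel()],pose[:3],x_scale=[.01,.01,.05])
    return r.x,np.sqrt(np.mean(r.fun**2))
E
python3 - <<'E'
from h import *
x,y,a,_=np.load("bed.npy"); t=bot.current_tcp_pos(); pose=[x,y,a,t[2]-.028]
for i in range(2):
    o=rings(pose,bot.get_image("side"))
    for dz in(0,-.003): p,r=fitboard([x,y,a,pose[3]+dz],o); print(p,r,"minus side bed",p-[.54032,.20806,-.31680])
E
```

```text
ring [336.86147881 327.57988358] [ 9.47929859 11.50603867]
ring [250.30723    307.76247168] [ 8.05482197 22.25132942]
[ 0.54677572  0.2021189  -0.36614663] 3.722878167957054 minus side bed [ 0.00645572 -0.0059411  -0.04934663]
[ 0.5473827   0.20003368 -0.36554772] 3.835735789504056 minus side bed [ 0.0070627  -0.00802632 -0.04874772]
ring [336.86348152 327.58228016] [ 9.46085167 11.52200699]
ring [249.53710806 308.9084301 ] [ 8.45383739 20.98873711]
[ 0.54748001  0.20346767 -0.34934064] 3.813826703252706 minus side bed [ 0.00716001 -0.00459233 -0.03254064]
[ 0.54808914  0.20138844 -0.34876149] 3.9271307086494183 minus side bed [ 0.00776914 -0.00667156 -0.03196149]
```

```bash
sed -i 's/w=9):/w=7):/; s/b=(s>.*$/b=(s>.35*np.median(s)+.65*np.percentile(s,98)).astype(np.uint8)/' h.py
python3 - <<'E'
from h import *
x,y,a,_=np.load("bed.npy"); t=bot.current_tcp_pos(); pose=[x,y,a,t[2]-.028]
im=bot.get_image("side"); o=rings(pose,im)
for dz in(0,-.003): p,r=fitboard([x,y,a,pose[3]+dz],o); print(p,r,"minus side bed",p-[.54032,.20806,-.31680])
cv2.imwrite("pics/ring.png",np.hstack([cv2.resize(im[int(v)-12:int(v)+13,int(u)-12:int(u)+13,::-1],None,fx=15,fy=15,interpolation=cv2.INTER_CUBIC) for u,v in o]))
E
```

```text
ring [336.83130836 327.57627964] [ 8.972332   11.17468929]
ring [249.40972948 310.25124407] [ 4.83295631 13.1425581 ]
[ 0.54757708  0.20489044 -0.33301185] 3.6555191632800135 minus side bed [ 0.00725708 -0.00316956 -0.01621185]
[ 0.54818582  0.2028177  -0.33244864] 3.7692924952776266 minus side bed [ 0.00786582 -0.0052423  -0.01564864]
```

View pics/ring.png

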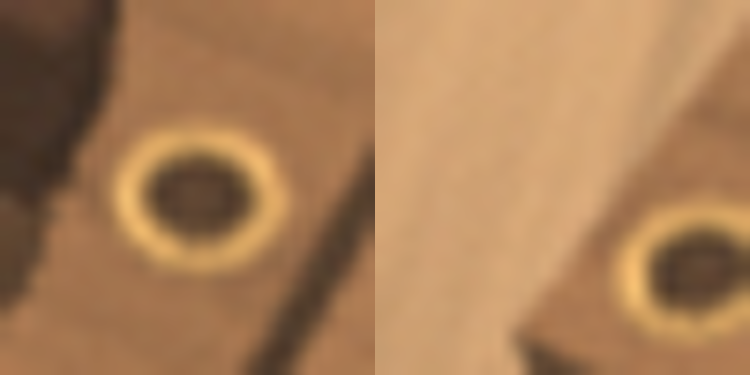

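The left crop shows the mid-hole ring centred at about (336.8,327.6). The right crop shows the side-hole ring at about (257.8,315.4), where my threshold was fooled by the bright table. I'll segment on R−B instead.

```bash
sed -i 's/s=g.sum(2);/s=g[:,:,0]-g[:,:,2];/' h.py
python3 - <<'E'
from h import *
x,y,a,_=np.load("bed.npy"); t=bot.current_tcp_pos(); pose=[x,y,a,t[2]-.028]
im=bot.get_image("side"); o=rings(pose,im)
for q in(o,np.array([[336.83,327.6],[257.83,315.37]])):
  for dz in(0,-.003): p,r=fitboard([x,y,a,pose[3]+dz],q); print(p,r,"minus side bed",p-[.54032,.20806,-.31680])
print(bot.current_time(), t)
E
```

```text
ring [336.82542324 327.54875422] [ 9.1165781  11.19886589]
ring [256.41143322 315.45823288] [6.94120502 7.91838169]
[ 0.54063318  0.2087617  -0.29385352] 0.5802624416215483 minus side bed [0.00031318 0.0007017  0.02294648]
[ 0.54121065  0.20670908 -0.29329329] 0.6954978680237152 minus side bed [ 0.00089065 -0.00135092  0.02350671]
[ 0.53922877  0.2084303  -0.30131836] 0.1075940094937685 minus side bed [-0.00109123  0.0003703   0.01548164]
[ 0.53980069  0.20637655 -0.30073955] 0.22273076051791765 minus side bed [-0.00051931 -0.00168345  0.01606045]
16.7333 [0.540898   0.20763264 0.1180052 ]
```

```bash
python3 - <<'E'
from h import *
bed=np.load("bed.npy"); S=16; rows=[]
for c in K:
    im=cv2.imread(f"pics/{c}0.png"); r=[]
    for D in DOW:
        P=proj(place(bed,[D,D*[1,1,28/58]]),c); u0,v0=np.round(P.mean(0)).astype(int)-[12,9]
        t=cv2.resize(im[v0:v0+18,u0:u0+24],None,fx=S,fy=S,interpolation=cv2.INTER_CUBIC)
        ring=place(bed,[D+[.003*np.cos(q),.003*np.sin(q),0] for q in np.linspace(0,6.28,24)])
        cyl=place(bed,[D*[1,1,50/58]+[.006*np.cos(q),.006*np.sin(q),0] for q in np.linspace(0,6.28,24)])
        bas=place(bed,[D*[1,1,28/58]+[.006*np.cos(q),.006*np.sin(q),0] for q in np.linspace(0,6.28,24)])
        for L,col in((ring,(255,0,255)),(cyl,(0,255,0)),(bas,(255,255,0))):
            cv2.polylines(t,[np.round((proj(L,c)-[u0,v0]+.5)*S).astype(int)],True,col,1)
        r.append(t)
    rows.append(np.hstack(r))
cv2.imwrite("pics/dow.png",np.vstack(rows))
E
```

```text
(no output)
```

View pics/dow.png

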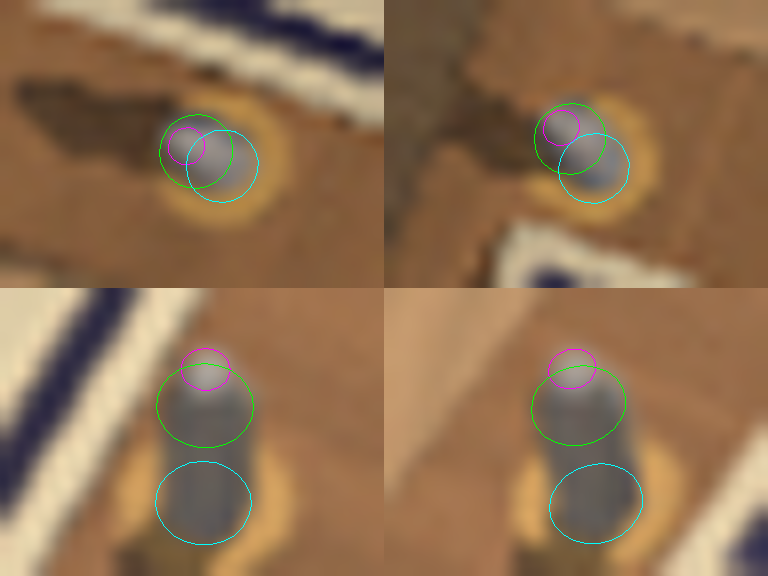

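The bed pose matches both dowels within about 0.2 px in both cameras. Relative to it the held board is off by about (-1.5, +0.6) mm and +0.0155 rad. I'll correct that, re-check, then descend under force watch.

```bash
python3 - <<'E'
from h import *
b=np.load("bed.npy"); T=np.array([b[0]+.0015,b[1]-.0006,b[2]-.0155]); np.save("T.npy",T)
bot.move_straight([T[0],T[1],.100],rot=quat(T[2]),rate=.03); bot.dwell(.3)
t=bot.current_tcp_pos(); pose=[b[0]-.0002,b[1]+.0002,b[2],t[2]-.028]
im=bot.get_image("side"); o=rings(pose,im); print(fitboard(pose,o),pose,t,bot.current_ft_force(),bot.current_torque(),bot.current_time())
S=16; r=[]
for H in HOL:
    u0,v0=np.round(proj(place(pose,[H]),"side")[0]).astype(int)-[12,12]
    s=cv2.resize(im[v0:v0+24,u0:u0+24,::-1],None,fx=S,fy=S,interpolation=cv2.INTER_CUBIC)
    for rad in(.00675,.0095):
        L=place(pose,[H+[rad*np.cos(q),rad*np.sin(q),0] for q in np.linspace(0,6.28,24)])
        cv2.polylines(s,[np.round((proj(L,"side")-[u0,v0]+.5)*S).astype(int)],True,(255,0,255),1)
    r.append(s)
cv2.imwrite("pics/rh.png",np.hstack(r))
E
```

```text
ring [335.592875   333.01965189] [ 9.05814266 10.96451378]
ring [258.4684453  320.08725977] [ 8.66478539 10.68352604]
(array([ 0.5406183 ,  0.20781561, -0.31489377]), np.float64(0.058156343359499825)) [np.float64(0.5406770982815909), np.float64(0.2078242460889652), np.float64(-0.31698179138796584), np.float64(0.07217403227419475)] [0.54245779 0.20706708 0.10017403] [-0.15665602  0.79218234 -3.1643198 ] [ 0.02193084 -0.02635792 -0.01077468] 17.8333
```

View pics/rh.png

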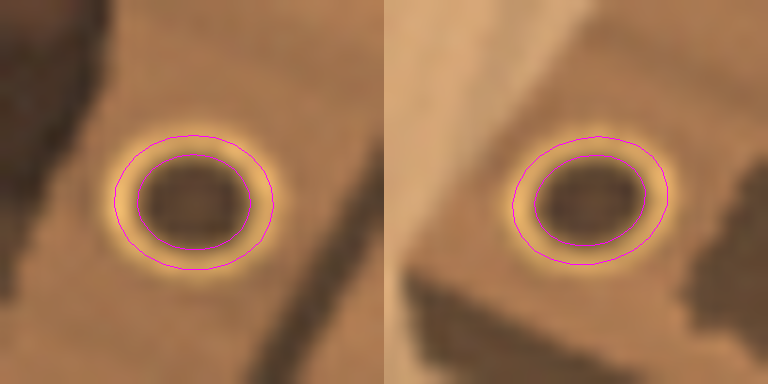

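Both rings are now concentric with the predicted aligned circles, with a residual of 0.06 px. Descending in small force-watched steps.

```bash
python3 - <<'E'
from h import *
T=np.load("T.npy"); f0=np.array(bot.current_ft_force())
for z in np.r_[.092,np.arange(.088,.0605,-.002)]:
    bot.move_straight([T[0],T[1],z],rate=.04)
    f=np.array(bot.current_ft_force())-f0; t=bot.current_tcp_pos()
    print(round(z,4),np.round(t*1000,1),np.round(f,1),np.round(bot.current_torque(),2))
    if f[2]>8 or np.hypot(*f[:2])>12: break
print(bot.current_time())
E
```

```text
0.092 [542.  206.8  91.4] [ 1.3 -0.5 -0.9] [ 0.02 -0.05  0.05]
0.088 [542.2 206.9  87.7] [-0.4 -0.4 -0.6] [-0.02  0.01  0.04]
0.086 [542.3 207.   85.9] [ 0.1 -0.8 -2.4] [-0.02  0.   -0.  ]
0.084 [542.3 207.   83.9] [-0.7 -0.5 -1.6] [0.   0.03 0.04]
0.082 [542.3 207.   81.9] [ 0.2 -0.4 -2. ] [-0.03  0.02 -0.02]
0.08 [542.2 207.   79.8] [-0.3 -0.1 -1.4] [0.01 0.06 0.01]
0.078 [542.2 207.   77.8] [ 0.8 -0.7 -1. ] [ 0.04  0.01 -0.01]
0.076 [542.2 207.   75.8] [ 0.2 -0.5 -0.8] [-0.01 -0.01 -0.06]
0.074 [542.2 207.   73.8] [ 0.4 -0.  -0.2] [ 0.02 -0.05  0.05]
0.072 [542.3 207.   71.9] [ 0.3 -0.3 -1.7] [ 0.03  0.01 -0.01]
0.07 [542.3 207.   69.8] [ 0.2 -1.6 -1.3] [-0.    0.02  0.01]
0.068 [542.2 207.   67.8] [-0.9 -0.8 -1. ] [ 0.05 -0.04  0.01]
0.066 [542.2 207.   65.8] [-0.4 -1.1 -1.5] [ 0.06  0.04 -0.04]
0.064 [542.2 206.9  63.8] [-0.3 -0.5 -1.4] [-0.03  0.02 -0.01]
0.062 [542.3 206.9  61.8] [ 1.2 -0.4 -0.9] [-0.02 -0.   -0.03]
21.6833
```

It slid on freely. Now lower the last bit and press.

```bash
python3 - <<'E'
from h import *
T=np.load("T.npy"); F=lambda:np.mean([bot.current_ft_force() for _ in range(3)],0)
z=.0615
while z>.052:
    bot.move_straight([T[0],T[1],z],rate=.02); bot.dwell(.15)
    f=F(); print(round(z,4),np.round(np.array(bot.current_tcp_pos())*1000,1),np.round(f,1))
    if f[2]>13.5: break
    z-=.0005 if f[2]<2 else .0003
bot.dwell(.8); print(F(),bot.current_torque(),bot.current_finger_force(),bot.current_time()); np.save("z.npy",z)
im=bot.get_image("side"); b=np.load("bed.npy"); pose=[*b[:3],.031]
print(fitboard(pose,rings(pose,im)),b)
cv2.imwrite("pics/end.png",np.hstack([crop(im,"side",pose,BRD[:1]+BED[:1],HOL,S=3,lines=l) for l in(True,False)]))
E
```

```text
0.0615 [542.4 207.   61.5] [-0.6  0.4 -4.3]
0.061 [542.4 207.   61. ] [-0.4  0.5 -3.9]
0.0605 [542.4 207.   60.5] [-0.1 -0.3 -4.5]
0.06 [542.4 207.   60. ] [ 0.5 -0.8 -4.2]
0.0595 [542.4 207.   59.5] [ 0.2 -1.1 -4.7]
0.059 [542.4 207.   59.4] [-2.8 -1.7  4.9]
0.0587 [542.4 207.1  59.4] [-3.8 -1.4  6.5]
0.0584 [542.4 207.1  59.3] [-4.8 -2.2  9.8]
0.0581 [542.4 207.1  59.3] [-5.5 -3.4 12.4]
0.0578 [542.5 207.1  59.4] [-7.1 -3.  15.5]
[-6.84340557 -3.11361702 16.04693051] [-0.6275129   1.37359093  0.03944837] 101.1366605758667 26.4833
ring [335.50428247 344.91338396] [ 9.12781334 10.66923714]
ring [258.85238171 331.91794538] [6.46705294 7.60956955]
(array([ 0.542376  ,  0.20782582, -0.3092741 ]), np.float64(0.6263069311533971)) [ 0.5408771   0.20762425 -0.31698179  0.        ]
```

View pics/end.png

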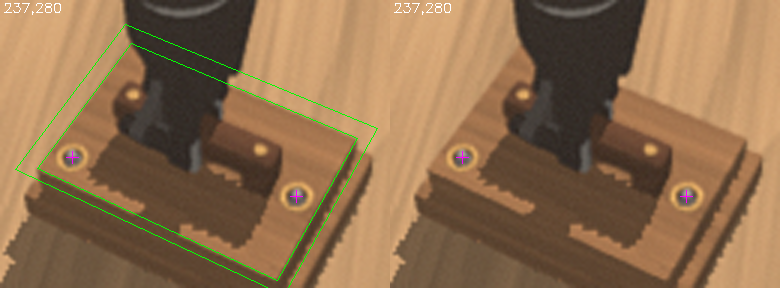

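Both dowel tips show through the rings at crop (72,157) and (297,196), and the board is flat on the card. The push reads 16 N and steady, so I'm handing in.

```bash
python3 -c "
from cell import bot
print(bot.current_ft_force(),bot.hand_in())"
```

```text
the job is handed in; nothing more can be done
[-6.66110245 -3.5362757  15.21348645] None
```

The pressing board is home on both dowels and flat on the card, and the job was handed in at about 26.5 s with the hand still gripping it and pushing down at about 15 N; the hand-in call returned no verdict.

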